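# Load the cork sole into the sprung drilling jig

### The job

Stand the jar, the tin and the drill-bit block aside on the white board, leaving the cork sole behind them untouched until all three are there. Then lay the sole centred along the sprung pad of the drilling jig and press it down until the catch holds the pad down, and only after letting go of it stand each of the three things back upright on the very spot where it stood at the start. Leave the cordless drill and the red bit case alone.

Things in the scene. Friction and masses are not known exactly. Their poses are not given: they have to be found in the camera images.
- jar: Amber glass jar with a steel screw cap, round, 52 mm diameter, 98 mm tall, about 0.28 kg, standing on the plywood tray. Origin: centre of its underside; z up. It may stand in the left, middle or right of the three places in the front row of the tray.
- tin: Light-metal tin with a white paper label, round, 62 mm diameter, 82 mm tall, about 0.3 kg, standing in one of the three places of the front row. Origin: centre of its underside; z up.
- bits: Square wooden drill-bit block, 48 x 48 mm, 70 mm tall, with five short steel bits standing up to 20 mm out of the middle of its top (all within 22 mm of its centre), about 0.18 kg, standing in one of the three places of the front row. Origin: centre of its underside; x and y are normal to its flat sides, z up.
- sole: Cast cork foot sole (child's size), lying flat on the tray behind the three things: 130 mm long, 24 mm thick; 56 mm wide at the toes, 46 mm wide with straight parallel sides from 40 mm behind to 10 mm ahead of its origin, about 0.09 kg. Origin: middle of its length and width, on its underside; y along its length to the toes, x across, z up.
- tray: Fixed plywood tray board, 210 mm (x) x 320 mm (y), 10 mm thick, with a batten 12 mm wide along its far (+x) edge that rises 30 mm above the table. Origin: centre of its underside, on the table. The three things stand in a row at x = -50 mm, 97 mm apart along y (the middle one at y = 0); the sole lies about x = +30 mm.
- board: Fixed white board to set things aside on, 270 mm (x) x 130 mm (y), 12 mm thick, to the left or right of the tray. Origin: centre of its underside, on the table; z up. There is room for the three things in a row along its x, 85 mm apart.
- stage_top (a point): Centre of the top of the jig's rubber-covered sprung pad, 42 mm (x) x 130 mm (y); y along the pad, z up; 68 mm above the table when up. Jig: across the tray from the white board; steel base 130 x 190 mm, 12 mm thick; nothing beside the pad rises above 41 mm. The sole shall lie with its length along the pad, toes either way, its origin over this point.
- stage (a joint): How far the pad is pressed straight down, m: 0 up, 0.022 end stop. The spring takes 4.5 N at first; with the catch about 10 N, pressed slowly. Pressed past 0.018 and held half a second, the sliding catch beside it snaps over and keeps it at about 0.0165 when let go. Pressing on the middle of the sole with closed fingertips works.
- drill: Cordless drill lying on its side beyond the tray, about 230 x 200 mm, 56 mm tall; a bystander, leave it alone. Origin: under the motor housing, on the table.
- case: Shut red drill-bit case, 120 x 170 x 26 mm, lying beyond the tray; a bystander, leave it alone. Origin: centre of its underside.
Not all that is in view belongs to the job. What is shaped like the jar but turquoise or yellow is not meant.

How it is judged:
By the outcome, as a careful person would: the job done as asked, in the order asked, and still so for the second after the job is handed in, with the robot touching nothing.
It also fails if it takes over 141 s, if anything falls off the work surface, if the arm or the gripper's body presses on something with over 40 N, if the wrist force passes 120 N, or if a joint passes its speed limit or range.

### The arm

A 6-joint arm with a two-finger parallel gripper is mounted at the origin on the work surface. World frame = base frame: x ahead of the robot, y to its left, z up, the work surface at z = 0. Lengths are in mm, angles in rad, forces in N, time in s.
With the tool pointing down it reaches from about 300 to 1000 mm from the base axis. Payload 5.1 kg.
Tool frame: the origin (TCP) lies on the mounting face of the last link; the fingertips stand env.tip_extent ahead of it and the grasp point (between the pads) lies 171 mm ahead of it (env.tip_extent is the distance from the TCP to the fingertips, in mm); z points along the fingers, y is the line along which they close (so a half turn about z gives the same grasp; the last joint's range is limited). The gripper opens to 95 mm and grips with 3 to 60 N. Pads are 20 mm wide; open, the fingers measure 119 mm over their backs; the gripper's body (75 mm by 180 mm) begins 59 mm behind the grasp point.
Start: joints at [-1.246, 0.124, 1.65, -0, 1.367, -0.083], TCP at [257.752, -596.7, 404.756] pointing down, gripper open.
Joint ranges: [-2.61, 2.61], [-1.02, 2.33], [0.03, 2.71], [-1.35, 4.49], [0.32, 2.68], [-2.91, 2.91]. Speed limits (rad/s): [2.57, 2.57, 3.14, 3.14, 3.14, 3.14].

### API

Orientations are given as a rotation vector (axis times angle).
In Python, from cell import env gives the robot as it stands.
- The arm moves only by the shell command python3 -m pendant 'ROWS' [FORCE]. ROWS is JSON, a list of rows, each a list of 7 numbers: the shift along the tool's x, y, z in units of 50 mm (1.0 is 50 mm), then the turn, a rotation vector about the tool's x, y, z in units of 5 degrees (1.0 is 5 degrees), then the opening, from -1 (shut) to 1 (fully open). A call has 1 to 12 rows; each row shifts and turns the commanded pose from where the row before left it, along the tool's axes as they then stand; what a row does not reach is not made up. A row lasts 1/10 s, in which the tool goes at most 50 mm and 8.59 degrees, less where a joint would pass 70% of its speed; a pose out of reach is approached as far as the arm can. A call is refused whole if a number of a shift passes 1 or a number of a turn 1, either way. A call with a gripper value outside its range is refused whole. The fingers move at their own pace and stop on an object; FORCE is the grip in N (left out, the last holds). Time passes only in rows, so rows that do not move let the fingers close. It gives the time, the measured TCP pose, the force, the opening and the grip force at its end, in the units of the state.
- env.get_obs(): the state, without advancing time (a new reading comes with each control period).
- env.read_camera(name): name is "scene" or "top" or "wrist"; returns the picture (480x640x3 uint8, red, green, blue); there is no depth.
- env.calibration(name): a dict with "fx", "fy", "cx", "cy" (pixels), "R" (3x3) and "t" (3): a world point X has camera coordinates R X + t. Camera axes: x right, y down, z forward; pixel columns grow to the right and rows downward; lengths in mm; the calibration is good to about 2 mm. A picture is of the moment at which its call begins: read the wrist's pose just before it. calibration takes no time and is no camera call; for the wrist camera it gives the pose at the moment of the call.
- env.sign_off(): hands the job in; it is judged then, once.
The state is a dict: "time": time; "q": joint angles; "joint_vel": joint speeds; "tau": joint torques, N m; "eef_pos": TCP position; "tcp_rot": TCP orientation; "force": force on the tool from outside, world axes, zero at the start; "wrist_torque": the same for the moment, N m; "width": finger opening in mm; "grip_force": force on a finger pad.
Only numpy, scipy, OpenCV 4.12 (cv2) and the standard library are available. Lean on these libraries where they do the work, as an engineer would, in place of code of your own. Each camera call takes 0.05 s, during which the arm holds its last target. There are 200 camera calls.

## Working session

There is one attempt and no reset: what is moved stays moved. The work goes in short steps, Python scripts to look and compute and a shell command to move; the robot and the scene stay as the last step left them, time stands still between calls to the robot, and variables do not carry over. Pictures are saved under pics/ and viewed, at most 14 in all, crops included, and the job is handed in when it is done.

```bash
ls; mkdir -p pics; python3 - <<'E'
from cell import env
import cv2
o=env.get_obs();print({k:(v if not hasattr(v,'round') else v) for k,v in o.items()});print(env.tip_extent)
for n in("scene","top"):
    cv2.imwrite(f"pics/{n}0.png",env.read_camera(n)[:,:,::-1]); print(n,env.calibration(n))
E
```

```text
pics
{'time': 0.0, 'q': array([-1.24559302e+00,  1.24482602e-01,  1.65162047e+00, -5.38851558e-05,
        1.36749375e+00, -8.25880839e-02]), 'joint_vel': array([ 1.78232952e-03,  6.60692313e-05,  9.84748997e-04,  1.07209307e-03,
       -6.15843049e-04, -1.75039250e-03]), 'tau': array([ 1.02843867e-03, -4.17598414e+01, -3.59931171e+01,  7.75190885e-02,
        4.92676813e-02, -1.93472224e-04]), 'eef_pos': array([ 257.67738576, -596.48186666,  403.53286988]), 'tcp_rot': array([-3.07456967e+00, -6.35743328e-01,  4.62938364e-04]), 'force': array([0.26451506, 0.03491865, 0.56571944]), 'wrist_torque': array([ 0.00888474, -0.02284844, -0.01988768]), 'grip_force': 0.0, 'width': 94.92512460810961}
190.1
scene {'fx': 612.8040047956413, 'fy': 612.8040047956413, 'cx': 318.9853840649546, 'cy': 234.15546147330375, 'R': array([[-0.26852482,  0.96320886,  0.01109552],
       [ 0.80366694,  0.23036791, -0.5486803 ],
       [-0.53104978, -0.13841717, -0.83595862]]), 't': array([ 153.76800289, -400.06469497, 1441.95000837])}
top {'fx': 538.6623658721281, 'fy': 538.6623658721281, 'cx': 324.24953591030265, 'cy': 235.45776715704324, 'R': array([[ 1.42155149e-02, -9.99898645e-01, -7.87022636e-04],
       [-9.95030047e-01, -1.40687087e-02, -9.85762544e-02],
       [ 9.85551908e-02,  2.18442339e-03, -9.95129189e-01]]), 't': array([-16.97516019, 562.30345113, 976.08377967])}
```

View pics/scene0.png

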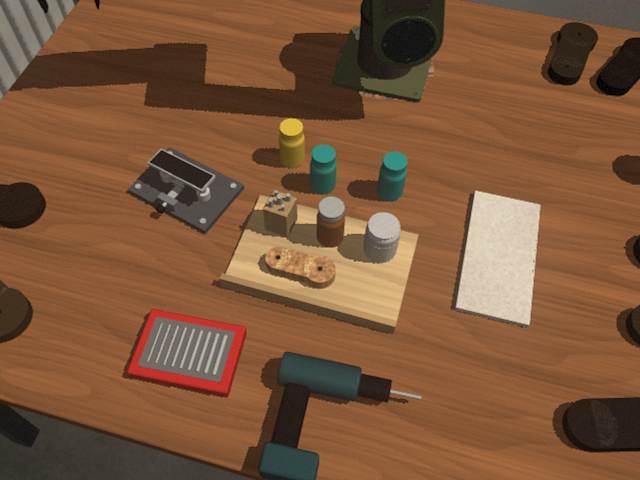

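View pics/top0.png

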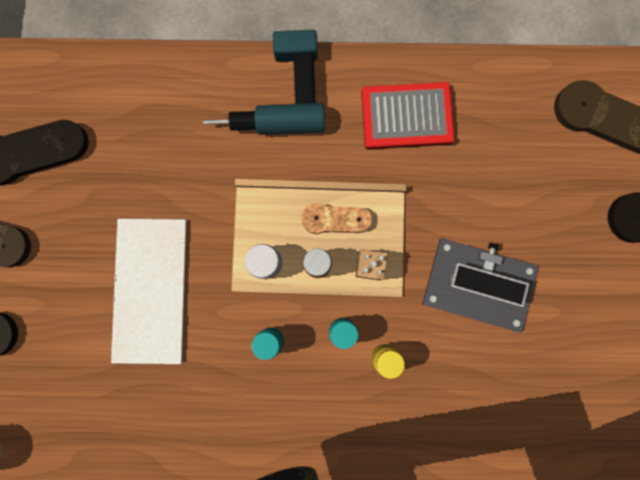

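The scene picture shows three items in the front row: tin at scene (382,238), jar at (330,222) and bits at (280,213). The sole is at (300,266), the jig at (185,187) and the white board at (500,257). Jar-shaped things are amber (330,222), turquoise (322,168), turquoise (392,176) and yellow (291,143). Only the amber one with the steel cap, standing on the tray, fits. I'll confirm that in enlarged crops.

```bash
python3 - <<'E'
import cv2
s=cv2.imread("pics/scene0.png");t=cv2.imread("pics/top0.png")
cv2.imwrite("pics/c_tray.png",cv2.resize(t[170:310,225:415],None,fx=4,fy=4,interpolation=cv2.INTER_CUBIC))
cv2.imwrite("pics/c_jig.png",cv2.resize(t[230:340,415:545],None,fx=5,fy=5,interpolation=cv2.INTER_CUBIC))
cv2.imwrite("pics/c_scene.png",cv2.resize(s[180:330,215:425],None,fx=3.8,fy=3.8,interpolation=cv2.INTER_CUBIC))
E
```

```text
(no output)
```

View pics/c_tray.png

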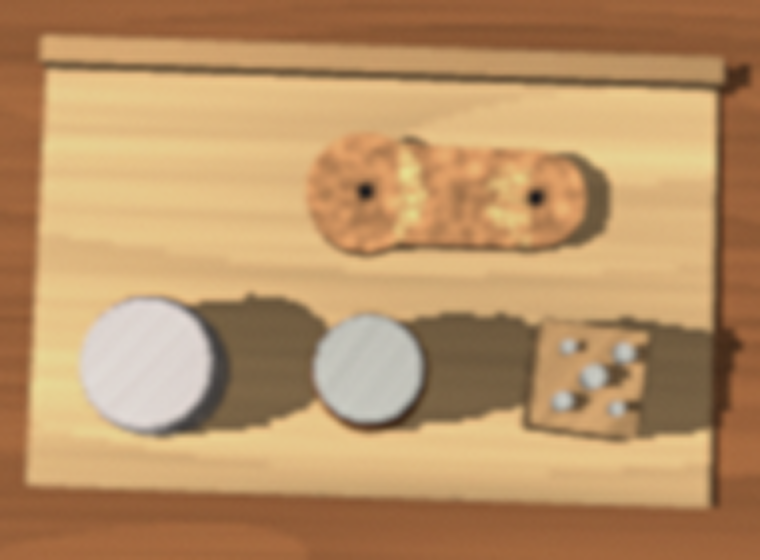

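View pics/c_jig.png

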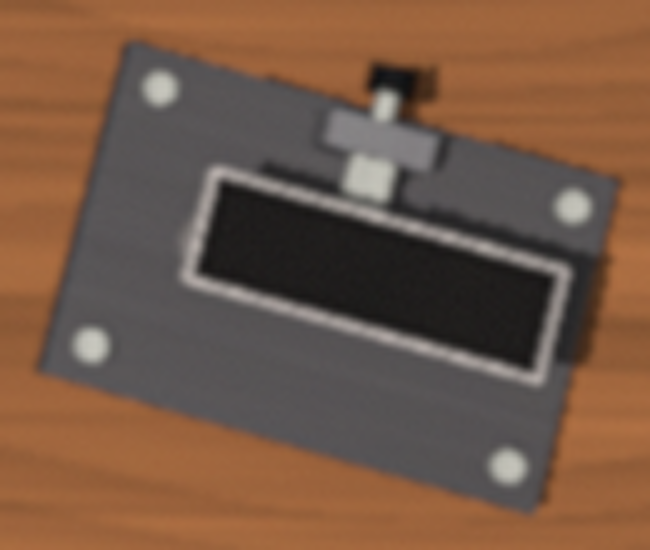

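View pics/c_scene.png

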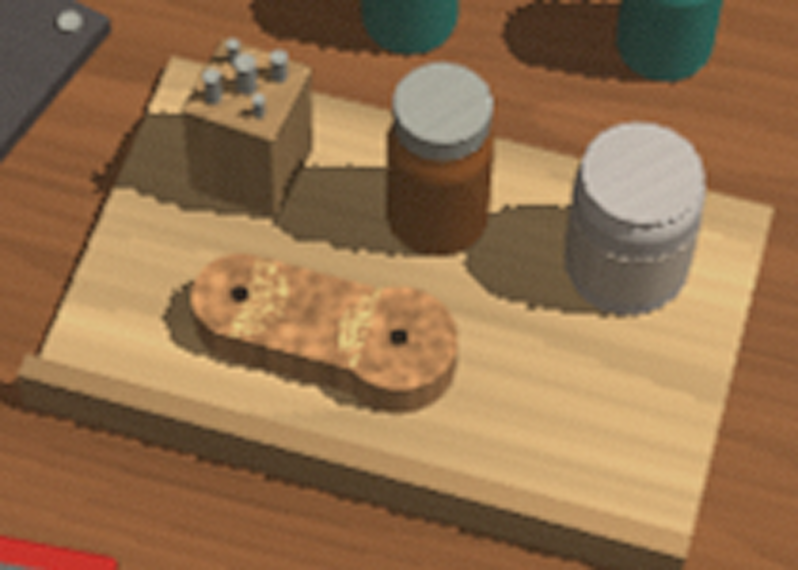

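Amber jar with steel cap is in the middle (crop (368,370)), tin on the left (148,364), bit block on the right (590,377). The sole has its toes to the left, spanning (307,191) to (586,199). The pad's corners are clear too. Converting to world coordinates.

```bash
cat > h.py <<'E'
import numpy as np
from cell import env
def ray(n,u,v,z):
    c=env.calibration(n);R=np.array(c["R"]);t=np.array(c["t"])
    d=R.T@[(u-c["cx"])/c["fx"],(v-c["cy"])/c["fy"],1];o=-R.T@t
    return (o+d*(z-o[2])/d[2])[:2]
def crop(n,p,off,s,z): return ray(n,off[0]+(p[0]+.5)/s-.5,off[1]+(p[1]+.5)/s-.5,z)
E
python3 - <<'E'
from h import *
np.set_printoptions(precision=1,suppress=True)
T=lambda p,z:crop("top",p,(225,170),4,z)
S=lambda p,z:crop("scene",p,(215,180),3.8,z)
J=lambda p,z:crop("top",p,(415,230),5,z)
print("tin",T((148,364),92),S((640,178),92),"d",T((215,364),92)-T((80,364),92))
print("jar",T((368,370),108),S((442,110),108),"d",T((424,370),108)-T((312,370),108))
b=[T(p,80) for p in((542,318),(648,330),(634,438),(528,428))];print("bits",np.mean(b,0),b,"mid bit",T((595,376),100), S((245,72),98))
print("bitsS",[S(p,80) for p in((186,113),(270,140),(312,68))])
print("sole ends",T((307,191),34),T((586,199),34),"sides",T((470,145),34),T((470,247),34),"holes",T((365,191),34),T((536,197),34),S((398,337),34),S((239,294),34))
print("tray",T((26,486),10),T((712,506),10),T((40,37),30),T((724,58),30), "S",S((773,210),10),S((685,562),30))
P=[J(p,68) for p in((212,170),(568,268),(540,382),(185,282))];print("pad",P,np.mean(P,0))
B=[ray("top",*p,12) for p in((118,219),(187,219),(181,364),(111,362))];print("board",B,np.mean(B,0))
print("boardS",[ray("scene",*p,12) for p in((474,192),(541,205),(528,325),(457,309))])
print("decoy",[ray("top",*p,98) for p in((267,344),(344,333),(389,362))])
print("catch",J((385,130),50),J((393,80),50))
print("padS",[ray("scene",*p,68) for p in((148,160),(160,150),(215,168),(207,190))])
E
```

```text
tin [510.7  98.9] [515.2  99.9] d [  0.8 -58.6]
jar [508.7   3.2] [514.3   4.3] d [  0.7 -47.8]
bits [507.7 -93.1] [array([534. , -72.7]), array([ 529.4, -119.3]), array([ 481.9, -113.3]), array([485.6, -66.9])] mid bit [507.9 -94.3] [511.7 -92.5]
bitsS [array([ 530.1, -117. ]), array([534. , -73.8]), array([487.9, -67. ])]
sole ends [595.  34.] [593.1 -95.6] sides [617.7 -41.5] [569.9 -42. ] holes [595.4   7. ] [593.7 -72.4] [595.2   6.6] [593.2 -72.5]
tray [456.7 164.4] [ 452.  -157.6] [666.7 160.9] [ 661.2 -160.4] S [459.3 164.2] [669.4 160.3]
pad [array([ 511.5, -245.9]), array([ 478.6, -371.8]), array([ 438.3, -361. ]), array([ 471.7, -236. ])] [ 475.  -303.7]
board [array([589.9, 383.2]), array([591.8, 252.1]), array([321.4, 252.6]), array([323.2, 382.3])] [456.6 317.5]
boardS [array([328.9, 252.9]), array([324.4, 384.4]), array([592.7, 382.3]), array([595.9, 258.8])]
decoy [array([368.9,  85.5]), array([389.2, -45.1]), array([ 341.8, -121.8])]
catch [ 527.8 -313.3] [ 546.1 -316.5]
padS [array([ 472.4, -372.2]), array([ 442.4, -360.3]), array([ 455.2, -240.8]), array([ 509.1, -236.2])]
```

```bash
cat >> h.py <<'E'
from scipy.spatial.transform import Rotation as Ro
def to(x,y,z,yaw=None):
    "grasp-point target (mm) and tool-x yaw (deg): shift in tool units, turn in units"
    o=env.get_obs();R=Ro.from_rotvec(o["tcp_rot"]).as_matrix();g=np.array(o["eef_pos"])+171*R[:,2]
    d=R.T@(np.array([x,y,z])-g)/50;yw=np.degrees(np.arctan2(R[1,0],R[0,0]))
    print("t%.1f gp"%o["time"],g.round(1),"yaw %.1f tilt %.2f"%(yw,np.degrees(np.arccos(-R[2,2]))),"shift",d.round(3),"" if yaw is None else "turnz %.2f"%((yw-yaw)/5),"F",o["force"].round(1),"w %.1f"%o["width"])
E
python3 -m pendant '[[0.8,0,0,0,0,-1,1],[0.8,0,0,0,0,-1,1],[0.8,0,0,0,0,-1,1],[0.8,0,0,0,0,-1,1],[0.8,0,0,0,0,-1,1],[0.8,0,0,0,0,-1,1],[0.8,0,0,0,0,-1,1],[0.8,0,0,0,0,-1,1],[0.8,0,0,0,0,-1,1],[0.8,0,0,0,0,-1,1],[0.8,0,0,0,0,-1,1],[0.8,0,0,0,0,-1,1]]' 20
python3 -c "
from h import *
to(512,99,130,90)"
```

```text
time: 1.3
eef_pos: [547.5, -239.4, 404.1]
tcp_rot: [-2.342, -2.093, 0.0]
force: [0.6, 0.0, 0.2]
width: 95.0
grip_force: 0.0
t1.3 gp [ 547.4 -239.3  233.1] yaw 83.6 tilt 0.05 shift [ 6.644 -1.459  2.066] turnz -1.28 F [0.6 0.  0.2] w 95.0
```

```bash
python3 -m pendant '[[0.8,-0.1,0,0,0,-0.64,1],[0.8,-0.1,0,0,0,-0.64,1],[0.8,-0.1,0,0,0,0,1],[0.8,-0.1,0,0,0,0,1],[0.8,-0.1,0,0,0,0,1],[0.7,-0.1,0,0,0,0,1],[0,0,0,0,0,0,1],[0,0,0,0,0,0,1]]' 20
python3 -c "
from h import *
import cv2
to(512,99,62,90)
c=env.calibration('wrist');im=env.read_camera('wrist')
np.set_printoptions(precision=4,suppress=True);print(c)
cv2.imwrite('pics/w1.png',im[:,:,::-1])"
```

```text
time: 2.1
eef_pos: [524.7, -4.9, 404.5]
tcp_rot: [2.224, 2.219, -0.001]
force: [-0.0, -0.4, -0.7]
width: 95.2
grip_force: 0.0
t2.1 gp [524.6  -5.  233.5] yaw 89.9 tilt 0.03 shift [ 2.081 -0.256  3.428] turnz -0.03 F [-0.  -0.4 -0.7] w 95.2
{'fx': 370.7157255964265, 'fy': 370.7157255964265, 'cx': 322.63406882448874, 'cy': 239.91463175036327, 'R': array([[ 1.    , -0.0034, -0.0011],
       [-0.0029, -0.9587,  0.2843],
       [-0.002 , -0.2843, -0.9587]]), 't': array([-523.8152,  -35.4371,  391.3462])}
```

View pics/w1.png

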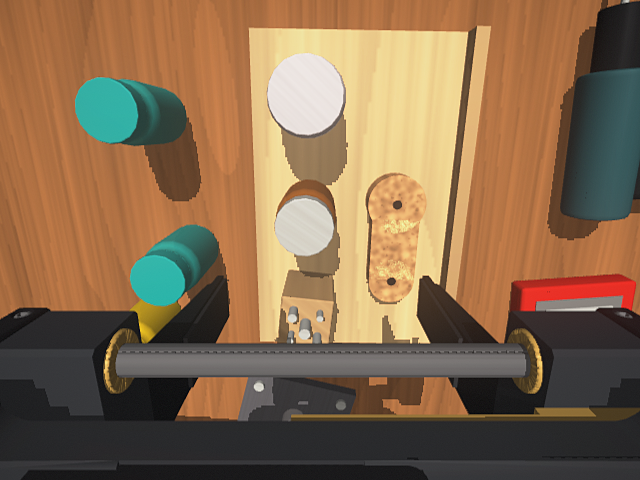

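The wrist view shows the tin cap at (306,94), the jar cap at (304,226), the bits behind at (305,300), and the sole holes at (397,205) and (391,282). I'll use these to cross-check.

```bash
python3 -c "
from h import *
np.set_printoptions(precision=1,suppress=True)
for n,u,v,z in(('tin',306.5,94.5,92),('jar',304.5,226.5,108),('hole',397,205,34),('hole',391.5,282,34),('traycorner',249,28,10)):print(n,ray('wrist',u,v,z))
to(511.5,99,62,90)"
```

```text
tin [512.7  99.9]
jar [510.2   3.6]
hole [595.5   5.4]
hole [594.  -74.4]
traycorner [458.4 163.3]
t2.1 gp [524.8  -5.7 233.5] yaw 89.8 tilt 0.04 shift [ 2.1 -0.3  3.4] turnz -0.04 F [-0.3  0.3 -0.2] w 95.0
```

```bash
python3 -m pendant '[[0.7,-0.08,0,0,0,0,1],[0.7,-0.08,0,0,0,0,1],[0.7,-0.08,0,0,0,-0.03,1],[0,0,0.4,0,0,0,1],[0,0,0.7,0,0,0,1],[0,0,0.8,0,0,0,1],[0,0,0.7,0,0,0,1],[0,0,0.4,0,0,0,1],[0,0,0.1,0,0,0,1],[0,0,0,0,0,0,1]]' 20
python3 -c "
from h import *
to(512.5,99.5,62,90)"
```

```text
time: 3.15
eef_pos: [513.5, 98.6, 249.1]
tcp_rot: [-2.224, -2.217, 0.002]
force: [0.4, -0.3, 0.4]
width: 95.1
grip_force: 0.0
t3.1 gp [513.2  98.6  78.1] yaw 89.8 tilt 0.10 shift [ 0.019 -0.013  0.322] turnz -0.03 F [ 0.4 -0.3  0.4] w 95.1
```

Now fine down, then grip.

```bash
python3 -m pendant '[[0.02,-0.01,0.2,0,0,-0.03,1],[0,0,0.12,0,0,0,1],[0,0,0,0,0,0,0.3],[0,0,0,0,0,0,0.2],[0,0,0,0,0,0,0.1],[0,0,0,0,0,0,-0.1],[0,0,0,0,0,0,-0.3],[0,0,0,0,0,0,-0.3]]' 20
python3 -c "
from h import *
to(512.5,99.5,62,90)"
```

```text
time: 3.95
eef_pos: [512.7, 100.7, 234.1]
tcp_rot: [-2.22, -2.222, 0.001]
force: [-2.2, 1.1, 3.5]
width: 61.8
grip_force: 20.0
t4.0 gp [512.5 100.7  63.1] yaw 90.1 tilt 0.04 shift [-0.023 -0.001  0.022] turnz 0.01 F [-2.2  1.1  3.5] w 61.8
```

```bash
python3 -m pendant '[[0,0,-0.3,0,0,0,-0.4],[0,0,-0.5,0,0,0,-0.4],[0.2,0,-0.3,0,0,0,-0.4],[0.5,0.1,0,0,0,0,-0.4],[0.7,0.1,0,0,0,0,-0.4],[0.8,0.15,0,0,0,0,-0.4],[0.8,0.15,0,0,0,0,-0.4],[0.7,0.15,0,0,0,0,-0.4],[0.5,0.1,0.2,0,0,0,-0.4],[0.13,0.02,0.3,0,0,0,-0.4],[0,0,0.3,0,0,0,-0.4],[0,0,0.1,0,0,0,-0.4]]'
python3 -c "
from h import *
to(551,317,65,90)"
```

```text
time: 5.15
eef_pos: [549.8, 316.3, 240.5]
tcp_rot: [-2.219, -2.222, 0.008]
force: [-0.4, 0.2, -3.8]
width: 62.0
grip_force: 20.0
t5.2 gp [548.9 315.8  69.5] yaw 90.1 tilt 0.32 shift [0.023 0.042 0.089] turnz 0.01 F [-0.4  0.2 -3.8] w 62.0
```

```bash
python3 -m pendant '[[0,0.04,0.05,0,0,0,-0.4],[0,0,0.02,0,0,0,-0.4],[0,0,0,0,0,0,-0.4]]'
python3 -c "
from h import *
to(551,317,65,90)"
```

```text
time: 5.45
eef_pos: [553.4, 316.5, 240.8]
tcp_rot: [2.221, 2.221, 0.001]
force: [0.3, -0.6, -2.8]
width: 61.8
grip_force: 20.0
t5.5 gp [553.5 316.6  69.8] yaw 90.0 tilt 0.04 shift [ 0.009 -0.051  0.096] turnz -0.00 F [ 0.3 -0.6 -2.8] w 61.8
```

```bash
python3 -m pendant '[[0,-0.04,0.05,0,0,0,-0.4],[0,0,0.04,0,0,0,-0.4],[0,0,0,0,0,0,-0.4]]'
python3 -c "
from h import *
to(551,317,65,90)"
```

```text
time: 5.75
eef_pos: [551.1, 317.1, 236.2]
tcp_rot: [2.22, 2.222, 0.001]
force: [0.1, -0.5, -1.6]
width: 62.1
grip_force: 20.0
t5.8 gp [551.2 317.2  65.2] yaw 90.1 tilt 0.04 shift [-0.003 -0.004  0.004] turnz 0.01 F [ 0.1 -0.5 -1.6] w 62.1
```

```bash
python3 -m pendant '[[0,0,0.015,0,0,0,0.2],[0,0,0,0,0,0,0.6],[0,0,0,0,0,0,0.9],[0,0,-0.4,0,0,0,0.9],[0,0,-0.7,0,0,0,0.9],[0,0,-0.6,0,0,0,0.9],[-0.7,-0.1,0,0,0,0,0.9],[-0.9,-0.15,0,0,0,0,0.8],[-0.9,-0.15,0,0,0,0,0.8],[-0.9,-0.15,0,0,0,0,0.8],[-0.9,-0.15,0,0,0,0,0.8],[-0.9,-0.1,0,0,0,0,0.8]]'
python3 -c "
from h import *
to(511,3.5,64,90)"
```

```text
time: 6.95
eef_pos: [510.7, 55.6, 320.3]
tcp_rot: [2.219, 2.223, 0.002]
force: [1.3, -0.0, -0.1]
width: 85.8
grip_force: 0.0
t7.0 gp [510.9  55.6 149.3] yaw 90.1 tilt 0.08 shift [-1.043 -0.003  1.705] turnz 0.02 F [ 1.3 -0.  -0.1] w 85.8
```

```bash
python3 -m pendant '[[-0.6,0,0,0,0,0,0.8],[-0.42,0,0,0,0,0,0.8],[0,0,0.3,0,0,0,0.8],[0,0,0.5,0,0,0,0.8],[0,0,0.5,0,0,0,0.8],[0,0,0.3,0,0,0,0.8],[0,0,0.1,0,0,0,0.8],[0,0,0,0,0,0,0.8]]'
python3 -c "
from h import *
to(511,3.5,64,90)"
```

```text
time: 7.75
eef_pos: [511.2, 6.6, 234.1]
tcp_rot: [-2.218, -2.222, 0.002]
force: [-0.3, 0.5, 0.4]
width: 85.5
grip_force: 0.0
t7.8 gp [510.9   6.7  63.1] yaw 90.1 tilt 0.10 shift [-0.063  0.001 -0.017] turnz 0.02 F [-0.3  0.5  0.4] w 85.5
```

```bash
python3 -m pendant '[[-0.05,0,0,0,0,0,0.3],[0,0,0,0,0,0,0.2],[0,0,0,0,0,0,0.05],[0,0,0,0,0,0,-0.1],[0,0,0,0,0,0,-0.3],[0,0,0,0,0,0,-0.4],[0,0,0,0,0,0,-0.4]]'
python3 -c "
from h import *
to(456,317,65.5,90)"
```

```text
time: 8.45
eef_pos: [511.1, 3.5, 235.4]
tcp_rot: [-2.219, -2.222, 0.002]
force: [-4.9, 0.3, 4.8]
width: 50.9
grip_force: 20.0
t8.4 gp [510.9   3.5  64.4] yaw 90.1 tilt 0.10 shift [ 6.271 -1.09  -0.021] turnz 0.01 F [-4.9  0.3  4.8] w 50.9
```

```bash
python3 -m pendant '[[0,0,-0.3,0,0,0,-0.4],[0,0,-0.5,0,0,0,-0.4],[0.2,-0.05,-0.3,0,0,0,-0.4],[0.6,-0.15,0,0,0,0,-0.4],[0.8,-0.2,0,0,0,0,-0.4],[0.9,-0.2,0,0,0,0,-0.4],[0.9,-0.2,0,0,0,0,-0.4],[0.9,-0.15,0,0,0,0,-0.4],[0.9,-0.1,0,0,0,0,-0.4],[0.7,-0.04,0,0,0,0,-0.4],[0.35,0,0.3,0,0,0,-0.4],[0.02,0,0.3,0,0,0,-0.4]]'
python3 -m pendant '[[0,0,0.3,0,0,0,-0.4],[0,0,0.08,0,0,0,-0.4],[0,0,0,0,0,0,-0.4]]'
python3 -c "
from h import *
to(456,317,66.4,90)"
```

```text
time: 9.65
eef_pos: [456.0, 319.7, 260.6]
tcp_rot: [2.216, 2.226, 0.005]
force: [-0.4, -0.2, -3.3]
width: 51.3
grip_force: 20.0
time: 9.95
eef_pos: [456.1, 315.9, 239.4]
tcp_rot: [-2.221, -2.221, 0.005]
force: [-0.6, 0.5, -2.9]
width: 51.0
grip_force: 20.0
t9.9 gp [455.6 315.6  68.4] yaw 90.0 tilt 0.18 shift [0.028 0.007 0.041] turnz -0.00 F [-0.6  0.5 -2.9] w 51.0
```

```bash
python3 -m pendant '[[0,0,0.03,0,0,0,-0.4],[0,0,0.02,0,0,0,-0.4],[0,0,0,0,0,0,-0.4]]'
python3 -m pendant '[[0,0,0.01,0,0,0,0.15],[0,0,0,0,0,0,0.4],[0,0,0,0,0,0,0.45],[0,0,-0.4,0,0,0,0.45],[0,0,-0.8,0,0,0,0.45],[-0.2,0,-0.8,0,0,0,0.6],[-0.8,0.1,0,0,0,0,0.8],[-1,0.15,0,0,0,0,0.8],[-1,0.15,0,0,0,0,0.8],[-1,0.15,0,0,0,0,0.8],[-1,0.15,0,0,0,0,0.8],[-1,0.15,0,0,0,0,0.8]]'
python3 -c "
from h import *
to(509,-94,62,83.7)"
```

```text
time: 10.25
eef_pos: [456.9, 316.8, 239.1]
tcp_rot: [2.221, 2.222, 0.002]
force: [-0.3, 0.2, -3.1]
width: 51.3
grip_force: 20.0
time: 11.45
eef_pos: [498.9, 18.0, 338.9]
tcp_rot: [2.219, 2.222, 0.002]
force: [0.3, 0.9, -1.0]
width: 85.3
grip_force: 0.0
t11.4 gp [499.2  18.  167.9] yaw 90.1 tilt 0.11 shift [-2.24   0.188  2.118] turnz 1.28 F [ 0.3  0.9 -1. ] w 85.3
```

```bash
python3 -m pendant '[[-0.8,0.1,0,0,0,0,0.8],[-0.8,0.09,0,0,0,0,0.8],[-0.5,0,0,0,0,0,0.8],[-0.12,0,0,0,0,0.64,0.8],[0,0,0.3,0,0,0.64,0.8],[0,0,0.5,0,0,0,0.8],[0,0,0.6,0,0,0,0.8],[0,0,0.4,0,0,0,0.8],[0,0,0.2,0,0,0,0.8],[0,0,0.08,0,0,0,0.8],[0,0,0,0,0,0,0.8]]'
python3 -c "
from h import *
import cv2
to(509,-94,62,83.7)
cv2.imwrite('pics/t2.png',env.read_camera('top')[200:400,90:350,::-1])
i=cv2.imread('pics/t2.png');cv2.imwrite('pics/t2.png',cv2.resize(i,None,fx=3,fy=3,interpolation=cv2.INTER_CUBIC))"
```

```text
time: 12.55
eef_pos: [508.9, -91.1, 234.4]
tcp_rot: [2.34, 2.095, 0.0]
force: [0.4, -0.2, 0.0]
width: 85.5
grip_force: 0.0
t12.6 gp [508.9 -91.2  63.4] yaw 83.7 tilt 0.03 shift [-0.056  0.007  0.028] turnz -0.01 F [ 0.4 -0.2  0. ] w 85.5
```

View pics/t2.png

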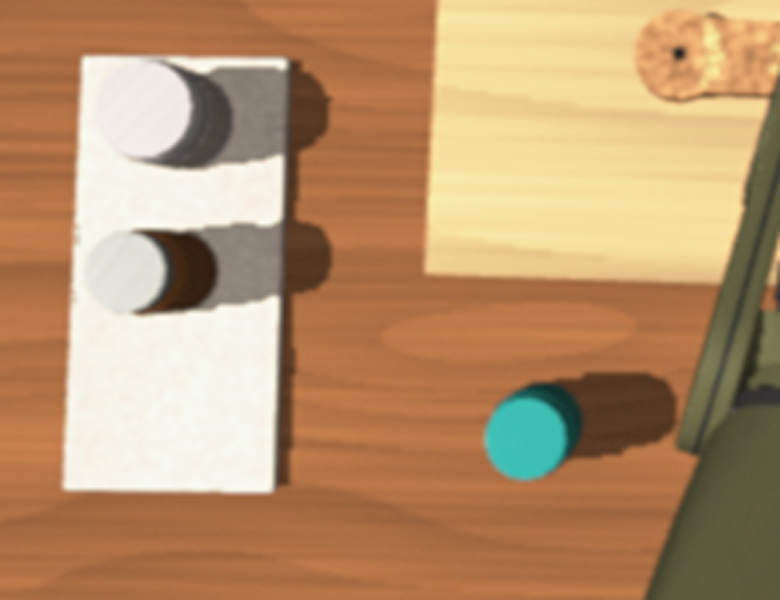

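Both the tin (crop (145,110)) and the jar (128,272) stand upright on the board. Now I grip the bits.

```bash
python3 -m pendant '[[-0.05,0,0.02,0,0,0,0.3],[0,0,0,0,0,0,0.2],[0,0,0,0,0,0,0.05],[0,0,0,0,0,0,-0.1],[0,0,0,0,0,0,-0.3],[0,0,0,0,0,0,-0.4],[0,0,0,0,0,0,-0.4]]'
python3 -c "
from h import *
to(362,317,64.5,90)"
```

```text
time: 13.3
eef_pos: [508.3, -93.6, 233.1]
tcp_rot: [2.341, 2.095, -0.0]
force: [-0.7, 0.4, 1.7]
width: 47.7
grip_force: 20.0
t13.3 gp [508.3 -93.6  62.1] yaw 83.7 tilt 0.00 shift [ 7.84  -3.813 -0.048] turnz -1.27 F [-0.7  0.4  1.7] w 47.7
```

```bash
python3 -m pendant '[[0,0,-0.3,0,0,0,-0.4],[0,0,-0.6,0,0,0,-0.4],[0.1,0,-0.7,0,0,0,-0.4],[0.4,-0.1,-0.4,0,0,0,-0.4],[0.7,-0.3,0,0,0,0,-0.4],[0.8,-0.4,0,0,0,0,-0.4],[0.8,-0.45,0,0,0,0,-0.4],[0.8,-0.45,0,0,0,0,-0.4],[0.8,-0.45,0,0,0,0,-0.4],[0.8,-0.45,0,0,0,0,-0.4],[0.8,-0.4,0,0,0,0,-0.4],[0.7,-0.35,0,0,0,0,-0.4]]'
python3 -m pendant '[[0.6,-0.3,0,0,0,0,-0.4],[0.35,-0.12,0.3,0,0,0,-0.4],[0.15,-0.04,0.5,0,0,0,-0.4],[0.04,0,0.5,0,0,0,-0.4],[0,0,0.4,0,0,0,-0.4],[0,0,0.1,0,0,0,-0.4],[0,0,0,0,0,0,-0.4]]'
python3 -c "
from h import *
to(362,317,64.2,83.7)"
```

```text
time: 14.5
eef_pos: [377.3, 259.5, 333.8]
tcp_rot: [2.34, 2.096, 0.001]
force: [0.6, 0.5, -2.7]
width: 48.1
grip_force: 20.0
time: 15.2
eef_pos: [361.9, 316.8, 242.7]
tcp_rot: [-2.341, -2.095, 0.003]
force: [-0.2, -0.0, -1.3]
width: 48.1
grip_force: 20.0
t15.2 gp [361.7 316.7  71.7] yaw 83.7 tilt 0.10 shift [0.007 0.006 0.149] turnz -0.01 F [-0.2 -0.  -1.3] w 48.1
```

Lower in steps, then release and lift.

```bash
python3 -m pendant '[[0,0,0.08,0,0,0,-0.4],[0,0,0.04,0,0,0,-0.4],[0,0,0.01,0,0,0,-0.4],[0,0,0.01,0,0,0,-0.4]]'
python3 -m pendant '[[0,0,0.005,0,0,0,-0.4],[0,0,0,0,0,0,-0.4]]'
python3 -c "
from h import *
to(362,317,64.2,83.7)"
```

```text
time: 15.6
eef_pos: [362.4, 317.1, 236.6]
tcp_rot: [2.341, 2.095, 0.002]
force: [-0.1, 0.3, -1.6]
width: 48.0
grip_force: 20.0
time: 15.8
eef_pos: [362.3, 317.0, 235.9]
tcp_rot: [2.341, 2.095, 0.0]
force: [0.2, 0.6, -2.4]
width: 47.7
grip_force: 20.0
t15.8 gp [362.3 317.1  64.9] yaw 83.7 tilt 0.02 shift [-0.002 -0.006  0.015] turnz -0.01 F [ 0.2  0.6 -2.4] w 47.7
```

```bash
python3 -m pendant '[[0,0,0.015,0,0,0,0.1],[0,0,0,0,0,0,0.35],[0,0,0,0,0,0,0.42],[0,0,-0.4,0,0,0,0.42],[0,0,-0.8,0,0,0,0.42],[0,0,-0.8,0,0,-0.53,0.42],[0,0,0,0,0,-0.53,0.42],[-0.8,0.5,0,0,0,0,0.42],[-0.9,0.6,0,0,0,0,0.42],[-0.9,0.6,0,0,0,0,0.42],[-0.9,0.6,0,0,0,0,0.42],[-0.9,0.6,0,0,0,0,0.42]]'
python3 -c "
from h import *
import cv2
to(593.9,-40.8,32,89)
cv2.imwrite('pics/s3.png',env.read_camera('scene')[:,:,::-1])"
```

```text
time: 17.0
eef_pos: [495.2, 106.4, 335.6]
tcp_rot: [2.241, 2.201, 0.002]
force: [-0.4, 0.2, 0.1]
width: 67.4
grip_force: 0.0
t17.0 gp [495.4 106.4 164.6] yaw 89.0 tilt 0.08 shift [-2.909  2.019  2.653] turnz -0.01 F [-0.4  0.2  0.1] w 67.4
```

View pics/s3.png

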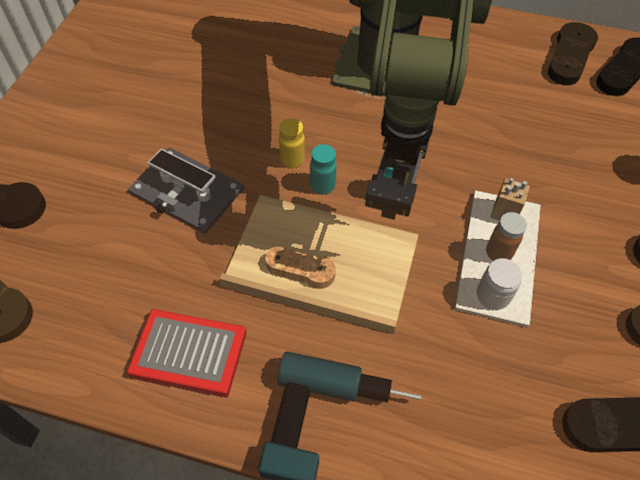

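All three stand upright on the board: bits (513,197), jar (507,235), tin (499,283). The sole is undisturbed at (300,266). Next, the sole.

```bash
python3 -m pendant '[[-0.7,0.5,0,0,0,0,0.42],[-0.8,0.6,0,0,0,0,0.42],[-0.8,0.5,0,0,0,0,0.42],[-0.5,0.3,0,0,0,0,0.42],[-0.11,0.1,0.3,0,0,0,0.42],[0,0,0.6,0,0,0,0.42],[0,0,0.5,0,0,0,0.42],[0,0,0.4,0,0,0,0.42],[0,0,0.2,0,0,0,0.42],[0,0,0,0,0,0,0.42],[0,0,0,0,0,0,0.42]]'
python3 -c "
from h import *
to(593.9,-40.8,32,89)"
```

```text
time: 18.15
eef_pos: [591.9, -38.6, 235.5]
tcp_rot: [2.24, 2.202, 0.001]
force: [-0.3, 0.2, 0.9]
width: 67.6
grip_force: 0.0
t18.1 gp [592.  -38.6  64.5] yaw 89.0 tilt 0.04 shift [-0.044  0.038  0.65 ] turnz -0.00 F [-0.3  0.2  0.9] w 67.6
```

```bash
python3 -m pendant '[[-0.04,0.04,0.2,0,0,0,0.42],[0,0,0.25,0,0,0,0.42],[0,0,0.15,0,0,0,0.42],[0,0,0.04,0,0,0,0.42],[0,0,0,0,0,0,0.42],[0,0,0,0,0,0,0.42]]'
python3 -c "
from h import *
import cv2
to(593.9,-40.8,32,89)
cv2.imwrite('pics/w4.png',env.read_camera('wrist')[:,:,::-1])"
```

```text
time: 18.75
eef_pos: [593.9, -41.2, 203.2]
tcp_rot: [2.241, 2.201, 0.0]
force: [0.7, -1.0, 1.0]
width: 67.5
grip_force: 0.0
t18.8 gp [593.9 -41.2  32.2] yaw 89.0 tilt 0.01 shift [ 0.008 -0.     0.003] turnz -0.01 F [ 0.7 -1.   1. ] w 67.5
```

View pics/w4.png

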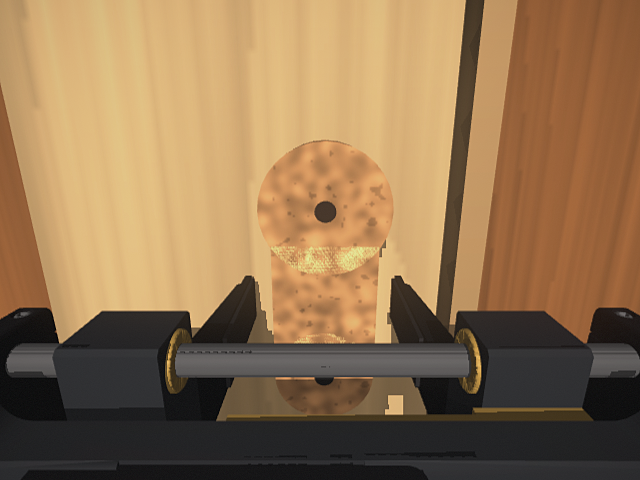

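The sole lies centred between the fingers, with the toe end at (325,140) and the hole at (325,212). Close with moderate force.

```bash
python3 -c "
from h import *
print(ray('wrist',325,140,34),ray('wrist',325,212,34))"
python3 -m pendant '[[0,0,0,0,0,0,0.2],[0,0,0,0,0,0,0],[0,0,0,0,0,0,-0.2],[0,0,0,0,0,0,-0.3],[0,0,0,0,0,0,-0.3]]' 15
python3 -m pendant '[[0,0,-0.3,0,0,0,-0.3],[0,0,-0.6,0,0,0,-0.3],[0,0,-0.8,0,0,0,-0.3],[0,0,-0.5,0,0,0,-0.3],[0,0,0,0,0,0,-0.3]]'
python3 -c "
from h import *
to(475,-304,130,75.3)"
```

```text
[595.91331209  35.54325635] [595.41743868   6.89838272]
time: 19.3
eef_pos: [593.8, -41.2, 203.3]
tcp_rot: [2.241, 2.201, 0.0]
force: [-0.6, -0.4, 1.1]
width: 45.9
grip_force: 15.0
time: 19.8
eef_pos: [595.2, -41.3, 319.3]
tcp_rot: [2.236, 2.196, 0.009]
force: [0.1, -0.7, 0.3]
width: 45.9
grip_force: 15.0
t19.8 gp [596.9 -41.6 148.3] yaw 89.0 tilt 0.58 shift [-5.291 -2.347  0.35 ] turnz 2.73 F [ 0.1 -0.7  0.3] w 45.9
```

```bash
python3 -c "
import cv2
s=cv2.imread('pics/scene0.png')
cv2.imwrite('pics/c_jigS.png',cv2.resize(s[140:235,120:250],None,fx=6,fy=6,interpolation=cv2.INTER_CUBIC))"
python3 -m pendant '[[-0.5,-0.2,0,0,0,0.55,-0.3],[-0.8,-0.3,0,0,0,0.55,-0.3],[-0.8,-0.3,0,0,0,0.55,-0.3],[-0.8,-0.3,0,0,0,0.55,-0.3],[-0.7,-0.2,0,0,0,0.53,-0.3],[0,0,0,0,0,0,-0.3],[0,0,0,0,0,0,-0.3]]'
python3 -c "
from h import *
to(476,-303.7,130,75.3)"
```

```text
time: 20.5
eef_pos: [507.2, -212.5, 311.9]
tcp_rot: [-2.487, -1.916, 0.001]
force: [0.0, -0.9, -1.4]
width: 45.6
grip_force: 15.0
t20.5 gp [ 506.9 -212.2  140.9] yaw 75.2 tilt 0.11 shift [-1.927 -0.131  0.217] turnz -0.01 F [ 0.  -0.9 -1.4] w 45.6
```

View pics/c_jigS.png

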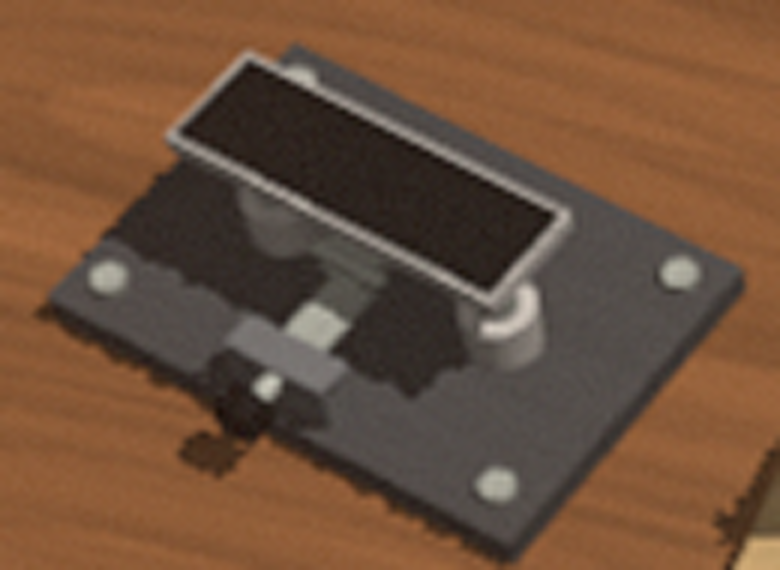

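The pad's corners in the scene crop are at (250,52), (571,212), (492,302) and (170,137).

```bash
python3 -c "
from h import *
P=np.array([crop('scene',p,(120,140),6,68) for p in((250,52),(571,212),(492,302),(170,137))]);print(P.round(1),P.mean(0).round(1))
d=P[1]-P[0];e=P[2]-P[3];print(np.degrees(np.arctan2(d[0],d[1])),np.degrees(np.arctan2(e[0],e[1])))
import math
c=np.array([475.8,-303.2]);y=math.radians(75.2);g=c-10.8*np.array([math.cos(y),math.sin(y)]);print(g)
to(g[0],g[1],92,75.2)"
```

```text
[[ 437.6 -359.8]
 [ 471.2 -235.2]
 [ 511.7 -246. ]
 [ 478.  -369.9]] [ 474.6 -302.7]
15.107139602669216 15.206773181394988
[ 473.04118581 -313.6416926 ]
t20.5 gp [ 506.9 -212.2  140.9] yaw 75.2 tilt 0.11 shift [-2.135 -0.136  0.977] turnz 0.01 F [ 0.  -0.9 -1.4] w 45.6
```

```bash
python3 -m pendant '[[-0.5,-0.04,0,0,0,0.03,-0.3],[-0.7,-0.05,0,0,0,0,-0.3],[-0.6,-0.05,0,0,0,0,-0.3],[-0.33,-0.01,0.2,0,0,0,-0.3],[0,0,0.3,0,0,0,-0.3],[0,0,0.25,0,0,0,-0.3],[0,0,0,0,0,0,-0.3],[0,0,0,0,0,0,-0.3]]'
python3 -c "
from h import *
to(472,-313.6,90.2,75.05)"
```

```text
time: 21.3
eef_pos: [473.7, -311.9, 274.3]
tcp_rot: [-2.486, -1.917, 0.0]
force: [-0.5, 0.6, -0.3]
width: 45.6
grip_force: 15.0
t21.3 gp [ 473.4 -311.7  103.3] yaw 75.3 tilt 0.13 shift [-0.045 -0.016  0.262] turnz 0.04 F [-0.5  0.6 -0.3] w 45.6
```

```bash
python3 -m pendant '[[-0.04,-0.02,0.1,0,0,0.04,-0.3],[0,0,0.08,0,0,0,-0.3],[0,0,0.05,0,0,0,-0.3],[0,0,0.01,0,0,0,-0.3],[0,0,0,0,0,0,-0.3],[0,0,0,0,0,0,-0.3]]'
python3 -c "
from h import *
to(472,-313.6,90.2,75.05)"
```

```text
time: 21.9
eef_pos: [472.0, -314.9, 263.7]
tcp_rot: [2.493, 1.911, 0.0]
force: [0.4, 0.4, -1.1]
width: 46.1
grip_force: 15.0
t21.9 gp [ 472.  -315.    92.7] yaw 75.0 tilt 0.02 shift [ 0.026 -0.008  0.051] turnz -0.02 F [ 0.4  0.4 -1.1] w 46.1
```

```bash
python3 -m pendant '[[0.025,0,0.02,0,0,0,-0.3],[0,0,0.02,0,0,0,-0.3],[0,0,0.01,0,0,0,-0.3],[0,0,0.01,0,0,0,-0.3],[0,0,0,0,0,0,-0.3]]'
python3 -c "
from h import *
to(472,-313.6,90.2,75.05)"
```

```text
time: 22.4
eef_pos: [472.3, -313.6, 260.8]
tcp_rot: [-2.493, -1.912, -0.0]
force: [-2.1, 0.9, 2.4]
width: 45.9
grip_force: 15.0
t22.4 gp [ 472.3 -313.6   89.8] yaw 75.0 tilt 0.01 shift [-0.002 -0.006 -0.008] turnz -0.02 F [-2.1  0.9  2.4] w 45.9
```

```bash
python3 -m pendant '[[0,0,0,0,0,0,-0.1],[0,0,0,0,0,0,0.2],[0,0,0,0,0,0,0.42],[0,0,-0.3,0,0,0,0.42],[0,0,-0.6,0,0,0,0.42],[-0.4,0,-0.7,0,0,0,0.42],[-0.5,0,-0.5,0,0,0,0.42],[0,0,0,0,0,0,0.42],[0,0,0,0,0,0,0.42]]'
python3 -c "
from h import *
import cv2
to(474.8,-303.2,120,75.05)
im=env.read_camera('wrist')[:,:,::-1];cv2.imwrite('pics/w5.png',im)"
```

```text
time: 23.3
eef_pos: [460.5, -357.4, 366.8]
tcp_rot: [2.492, 1.909, 0.001]
force: [-0.5, 0.3, -0.1]
width: 67.4
grip_force: 0.0
t23.3 gp [ 460.8 -357.5  195.8] yaw 74.9 tilt 0.11 shift [ 1.123 -0.016  1.515] turnz -0.03 F [-0.5  0.3 -0.1] w 67.4
```

View pics/w5.png

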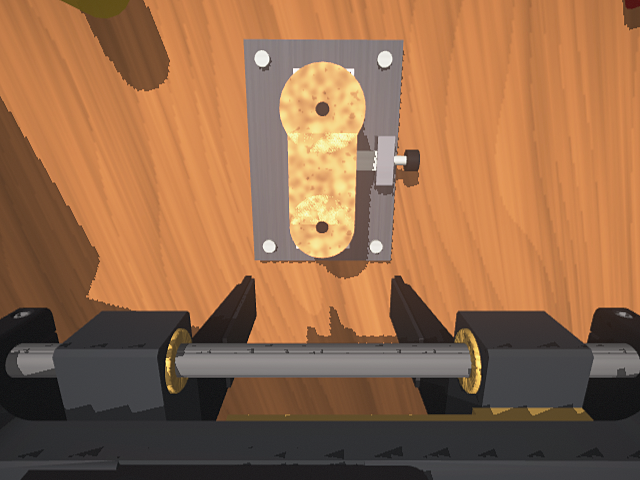

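The sole lies along the pad, with the toe end at (322,61) and the heel end at (321,258). The white pad corners peek out at (293,68) and (354,68).

```bash
python3 -c "
from h import *
a,b=ray('wrist',322,61,92),ray('wrist',321,258,92);print(a,b,(a+b)/2,np.linalg.norm(a-b));print(ray('wrist',293,68,68),ray('wrist',354,68,68))
to(474.8,-303.2,120,75.05)"
```

```text
[ 491.00888458 -238.71574476] [ 456.34735386 -364.08066195] [ 473.67811922 -301.39820336] 130.06838267912033
[ 471.61322359 -233.94504688] [ 512.04063952 -244.86512556]
t23.4 gp [ 460.3 -356.6  194.1] yaw 74.9 tilt 0.05 shift [1.105 0.003 1.484] turnz -0.02 F [-0.3  0.  -0.2] w 67.6
```

```bash
python3 -m pendant '[[0.4,0,0,0,0,0,-0.5],[0.5,0,0.2,0,0,0,-1],[0.2,0,0.4,0,0,0,-1],[0.01,0,0.5,0,0,0,-1],[0,0,0.3,0,0,0,-1],[0,0,0.1,0,0,0,-1],[0,0,0,0,0,0,-1]]'
python3 -c "
from h import *
to(474.6,-302.6,111,75)"
```

```text
time: 24.05
eef_pos: [474.7, -303.2, 289.1]
tcp_rot: [-2.491, -1.91, 0.001]
force: [0.2, -0.5, 0.4]
width: 17.1
grip_force: 0.0
t24.1 gp [ 474.3 -302.9  118.1] yaw 75.0 tilt 0.16 shift [0.006 0.004 0.142] turnz -0.01 F [ 0.2 -0.5  0.4] w 17.1
```

Wait for the fingers to shut, then press slowly (about 27 mm in all).

```bash
python3 -m pendant '[[0,0,0.05,0,0,0,-1],[0,0,0.05,0,0,0,-1],[0,0,0.04,0,0,0,-1],[0,0,0.03,0,0,0,-1],[0,0,0.03,0,0,0,-1],[0,0,0.03,0,0,0,-1],[0,0,0.03,0,0,0,-1],[0,0,0.03,0,0,0,-1],[0,0,0.03,0,0,0,-1],[0,0,0.03,0,0,0,-1],[0,0,0.03,0,0,0,-1],[0,0,0.03,0,0,0,-1]]'
python3 -c "
from h import *
to(474.6,-302.6,91,75)"
```

```text
time: 25.25
eef_pos: [475.2, -303.7, 271.9]
tcp_rot: [2.493, 1.912, -0.0]
force: [-4.4, 1.9, 9.8]
width: 0.3
grip_force: 4.9
t25.2 gp [ 475.2 -303.8  100.9] yaw 75.0 tilt 0.03 shift [ 0.021 -0.018  0.198] turnz -0.01 F [-4.4  1.9  9.8] w 0.3
```

```bash
python3 -m pendant '[[0,0,0.03,0,0,0,-1],[0,0,0.03,0,0,0,-1],[0,0,0.03,0,0,0,-1],[0,0,0.03,0,0,0,-1],[0,0,0.03,0,0,0,-1],[0,0,0.03,0,0,0,-1],[0,0,0.02,0,0,0,-1],[0,0,0,0,0,0,-1],[0,0,0,0,0,0,-1],[0,0,0,0,0,0,-1],[0,0,0,0,0,0,-1],[0,0,0,0,0,0,-1]]'
python3 -c "
from h import *
to(474.6,-302.6,91,75)"
```

```text
time: 26.45
eef_pos: [475.2, -303.7, 261.3]
tcp_rot: [2.492, 1.911, -0.0]
force: [-2.1, 2.1, 6.5]
width: 0.5
grip_force: 3.2
t26.4 gp [ 475.2 -303.8   90.3] yaw 75.0 tilt 0.03 shift [ 0.02  -0.018 -0.014] turnz -0.01 F [-2.1  2.1  6.5] w 0.5
```

```bash
python3 -m pendant '[[0,0,0.01,0,0,0,-1],[0,0,0,0,0,0,-1],[0,0,0,0,0,0,-1],[0,0,0,0,0,0,-1],[0,0,0,0,0,0,-1]]'
python3 -m pendant '[[0,0,-0.04,0,0,0,-1],[0,0,-0.05,0,0,0,-1],[0,0,-0.05,0,0,0,-1],[0,0,-0.03,0,0,0,-1],[0,0,0,0,0,0,-1]]'
python3 -c "
from h import *
to(474.6,-302.6,91,75)"
```

```text
time: 26.95
eef_pos: [475.2, -303.7, 260.8]
tcp_rot: [2.492, 1.912, -0.0]
force: [-2.3, 1.0, 7.0]
width: 0.5
grip_force: 3.3
time: 27.45
eef_pos: [475.0, -303.4, 267.9]
tcp_rot: [2.493, 1.912, 0.0]
force: [-0.5, -0.1, 1.0]
width: 0.1
grip_force: 0.0
t27.4 gp [ 475.  -303.4   96.9] yaw 75.0 tilt 0.01 shift [ 0.014 -0.012  0.118] turnz -0.01 F [-0.5 -0.1  1. ] w 0.1
```

Contact was lost while still 14 mm below the pad's free height, so the catch holds. I'll lift and look.

```bash
python3 -m pendant '[[0,0,-0.4,0,0,0,-1],[0,0,-0.8,0,0,0,-0.5],[-0.5,0,-0.8,0,0,0,0.42],[-0.5,0,0,0,0,0,0.42],[0,0,0,0,0,0,0.42],[0,0,0,0,0,0,0.42]]'
python3 -c "
from h import *
import cv2
to(362,317,150,83.7)
im=env.read_camera('wrist')[:,:,::-1];cv2.imwrite('pics/w6.png',im)
print(np.linalg.norm(ray('wrist',322,61,75.5)-ray('wrist',321,258,75.5)))"
```

```text
time: 28.05
eef_pos: [461.7, -351.7, 366.9]
tcp_rot: [-2.492, -1.909, -0.0]
force: [0.6, 0.8, -0.0]
width: 34.9
grip_force: 0.0
t28.1 gp [ 461.5 -351.4  195.9] yaw 74.9 tilt 0.11 shift [12.388 -5.401  0.943] turnz -1.76 F [ 0.6  0.8 -0. ] w 34.9
139.22426940490473
```

View pics/w6.png

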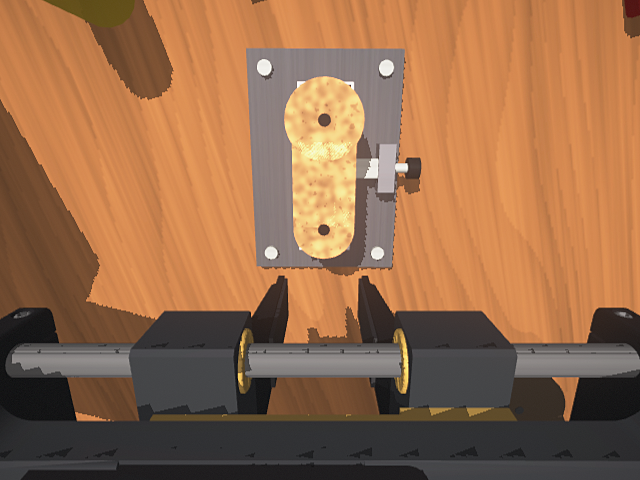

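The sole looks smaller and lower, spanning (324,76) to (324,259), which is 183 px against 197 before. It is still centred, so the pad is caught down. Now I'll fetch the bits back.

```bash
python3 -m pendant '[[0.4,0,0,0,0,-0.88,0.42],[0.8,-0.1,0,0,0,-0.88,0.42],[1,-0.25,0,0,0,0,0.42],[1,-0.25,0,0,0,0,0.42],[1,-0.25,0,0,0,0,0.42],[1,-0.25,0,0,0,0,0.42],[1,-0.25,0,0,0,0,0.42],[1,-0.25,0,0,0,0,0.42],[1,-0.25,0,0,0,0,0.42],[1,-0.25,0,0,0,0,0.42],[1,-0.25,0,0,0,0,0.42],[1,-0.25,0,0,0,0,0.42]]' 20
python3 -c "
from h import *
to(362.3,317.1,64.1,83.7)"
```

```text
time: 29.3
eef_pos: [400.0, 205.6, 366.8]
tcp_rot: [-2.337, -2.098, 0.002]
force: [2.2, 0.1, 0.1]
width: 67.4
grip_force: 0.0
t29.3 gp [399.7 205.5 195.8] yaw 83.8 tilt 0.08 shift [ 2.139 -0.98   2.635] turnz 0.03 F [2.2 0.1 0.1] w 67.4
```

```bash
python3 -m pendant '[[0.8,-0.4,0,0,0,0.03,0.42],[0.7,-0.3,0,0,0,0,0.42],[0.4,-0.2,0,0,0,0,0.42],[0.15,-0.06,0.2,0,0,0,0.42],[0,0,0.4,0,0,0,0.42],[0,0,0.5,0,0,0,0.42],[0,0,0.3,0,0,0,0.42],[0,0,0,0,0,0,0.42],[0,0,0,0,0,0,0.42]]'
python3 -c "
from h import *
to(362.3,317.1,64.1,83.7)"
```

```text
time: 30.2
eef_pos: [365.5, 310.0, 297.7]
tcp_rot: [-2.342, -2.094, 0.001]
force: [0.6, 0.1, -0.0]
width: 67.0
grip_force: 0.0
t30.2 gp [365.3 309.9 126.7] yaw 83.6 tilt 0.05 shift [ 0.137 -0.076  1.252] turnz -0.02 F [ 0.6  0.1 -0. ] w 67.0
```

```bash
python3 -m pendant '[[0.13,-0.07,0,0,0,0,0.42],[0,0,0.3,0,0,0,0.42],[0,0,0.5,0,0,0,0.42],[0,0,0.3,0,0,0,0.42],[0,0,0.13,0,0,0,0.42],[0,0,0,0,0,0,0.42],[0,0,0,0,0,0,0.42]]'
python3 -c "
from h import *
to(362.3,317.1,64.1,83.7)"
```

```text
time: 30.9
eef_pos: [362.9, 317.4, 237.1]
tcp_rot: [2.342, 2.094, 0.002]
force: [-0.4, -0.6, -0.1]
width: 67.4
grip_force: 0.0
t30.9 gp [363.1 317.5  66.1] yaw 83.6 tilt 0.06 shift [-0.01  -0.015  0.04 ] turnz -0.02 F [-0.4 -0.6 -0.1] w 67.4
```

```bash
python3 -m pendant '[[-0.01,-0.015,0.03,0,0,0,0.3],[0,0,0,0,0,0,0.1],[0,0,0,0,0,0,-0.1],[0,0,0,0,0,0,-0.3],[0,0,0,0,0,0,-0.4],[0,0,0,0,0,0,-0.4]]'
python3 -c "
from h import *
to(508.4,-93.7,62.4,83.7)"
```

```text
time: 31.5
eef_pos: [362.1, 316.9, 235.5]
tcp_rot: [2.342, 2.094, 0.001]
force: [-0.1, -0.5, 2.5]
width: 47.7
grip_force: 20.0
t31.5 gp [362.2 316.9  64.5] yaw 83.6 tilt 0.05 shift [-7.836  3.82   0.04 ] turnz -0.02 F [-0.1 -0.5  2.5] w 47.7
```

```bash
python3 -m pendant '[[0,0,-0.3,0,0,0,-0.4],[0,0,-0.6,0,0,0,-0.4],[0,0,-0.7,0,0,0,-0.4],[-0.5,0.25,-0.4,0,0,0,-0.4],[-0.8,0.4,0,0,0,0,-0.4],[-0.9,0.45,0,0,0,0,-0.4],[-0.9,0.45,0,0,0,0,-0.4],[-0.9,0.45,0,0,0,0,-0.4],[-0.9,0.45,0,0,0,0,-0.4],[-0.9,0.45,0,0,0,0,-0.4],[-0.8,0.4,0,0,0,0,-0.4],[-0.6,0.3,0,0,0,0,-0.4]]'
python3 -m pendant '[[-0.4,0.15,0,0,0,0,-0.4],[-0.2,0.07,0.2,0,0,0,-0.4],[-0.036,0,0.5,0,0,0,-0.4],[0,0,0.5,0,0,0,-0.4],[0,0,0.4,0,0,0,-0.4],[0,0,0.2,0,0,0,-0.4],[0,0,0,0,0,0,-0.4],[0,0,0,0,0,0,-0.4]]'
python3 -c "
from h import *
to(508.4,-93.7,62.5,83.7)"
```

```text
time: 32.7
eef_pos: [500.2, -62.1, 334.1]
tcp_rot: [-2.343, -2.091, 0.001]
force: [0.8, 0.4, -1.9]
width: 47.7
grip_force: 20.0
time: 33.5
eef_pos: [507.7, -92.1, 245.3]
tcp_rot: [2.341, 2.095, 0.0]
force: [-0.0, 0.3, -2.3]
width: 47.9
grip_force: 20.0
t33.5 gp [507.7 -92.1  74.3] yaw 83.6 tilt 0.02 shift [-0.031  0.017  0.236] turnz -0.01 F [-0.   0.3 -2.3] w 47.9
```

```bash
python3 -m pendant '[[-0.03,0.017,0.12,0,0,0,-0.4],[0,0,0.07,0,0,0,-0.4],[0,0,0.03,0,0,0,-0.4],[0,0,0,0,0,0,-0.4],[0,0,0,0,0,0,-0.4]]'
python3 -c "
from h import *
to(508.4,-93.7,62.5,83.7)"
```

```text
time: 34.0
eef_pos: [508.3, -94.0, 234.2]
tcp_rot: [2.342, 2.094, 0.0]
force: [0.1, 0.7, -1.8]
width: 47.9
grip_force: 20.0
t34.0 gp [508.3 -94.   63.2] yaw 83.6 tilt 0.02 shift [0.007 0.001 0.013] turnz -0.02 F [ 0.1  0.7 -1.8] w 47.9
```

```bash
python3 -m pendant '[[0,0,0.013,0,0,0,-0.4],[0,0,0,0,0,0,0.1],[0,0,0,0,0,0,0.4],[0,0,0,0,0,0,0.5],[0,0,-0.4,0,0,0,0.5],[0,0,-0.8,0,0,0,0.5],[0,0,-0.8,0,0,-0.64,0.5],[0.6,0,0,0,0,-0.64,0.5],[0.9,-0.15,0,0,0,0,0.5],[0.9,-0.15,0,0,0,0,0.5],[0.9,-0.15,0,0,0,0,0.5],[0.9,-0.15,0,0,0,0,0.5]]'
python3 -c "
from h import *
to(456.9,316.8,66.3,90.1)"
```

```text
time: 35.2
eef_pos: [479.3, 117.6, 333.9]
tcp_rot: [2.221, 2.221, 0.002]
force: [0.1, -0.8, 0.7]
width: 71.2
grip_force: 0.0
t35.2 gp [479.5 117.6 162.9] yaw 90.0 tilt 0.07 shift [ 3.984 -0.455  1.932] turnz -0.02 F [ 0.1 -0.8  0.7] w 71.2
```

```bash
python3 -m pendant '[[0.9,-0.12,0,0,0,0,0.45],[0.9,-0.12,0,0,0,0,0.45],[0.9,-0.1,0,0,0,0,0.45],[0.7,-0.08,0,0,0,0,0.45],[0.4,0,0,0,0,0,0.45],[0.1,0,0.2,0,0,0,0.45],[0,0,0.3,0,0,0,0.45],[0,0,0.2,0,0,0,0.45],[0,0,0,0,0,0,0.45],[0,0,0,0,0,0,0.45]]'
python3 -c "
from h import *
to(456.9,316.8,66.3,90.1)"
```

```text
time: 36.2
eef_pos: [458.9, 309.9, 297.5]
tcp_rot: [-2.223, -2.22, 0.002]
force: [0.6, -0.1, 0.0]
width: 69.1
grip_force: 0.0
t36.2 gp [458.6 309.8 126.5] yaw 89.9 tilt 0.09 shift [ 0.141 -0.033  1.204] turnz -0.03 F [ 0.6 -0.1  0. ] w 69.1
```

```bash
python3 -m pendant '[[0.13,-0.03,0,0,0,-0.03,0.45],[0,0,0.3,0,0,0,0.45],[0,0,0.5,0,0,0,0.45],[0,0,0.3,0,0,0,0.45],[0,0,0.1,0,0,0,0.45],[0,0,0,0,0,0,0.45],[0,0,0,0,0,0,0.45]]'
python3 -c "
from h import *
to(456.9,316.8,66.3,90.1)"
```

```text
time: 36.9
eef_pos: [457.6, 317.7, 239.0]
tcp_rot: [2.218, 2.224, 0.002]
force: [-0.4, 0.2, -0.3]
width: 68.7
grip_force: 0.0
t36.9 gp [457.8 317.8  68. ] yaw 90.2 tilt 0.06 shift [-0.019 -0.017  0.034] turnz 0.01 F [-0.4  0.2 -0.3] w 68.7
```

```bash
python3 -m pendant '[[-0.018,-0.017,0.03,0,0,0,0.3],[0,0,0,0,0,0,0.1],[0,0,0,0,0,0,-0.1],[0,0,0,0,0,0,-0.3],[0,0,0,0,0,0,-0.4],[0,0,0,0,0,0,-0.4]]'
python3 -c "
from h import *
to(510.9,3.5,64.5,90.1)"
```

```text
time: 37.5
eef_pos: [456.8, 316.7, 237.5]
tcp_rot: [2.218, 2.224, 0.002]
force: [1.3, 0.5, 3.7]
width: 50.7
grip_force: 20.0
t37.5 gp [457.  316.8  66.5] yaw 90.2 tilt 0.07 shift [-6.269  1.06   0.038] turnz 0.01 F [1.3 0.5 3.7] w 50.7
```

```bash
python3 -m pendant '[[0,0,-0.3,0,0,0,-0.4],[0,0,-0.6,0,0,0,-0.4],[0,0,-0.5,0,0,0,-0.4],[-0.5,0.1,-0.2,0,0,0,-0.4],[-0.8,0.15,0,0,0,0,-0.4],[-0.9,0.15,0,0,0,0,-0.4],[-0.9,0.15,0,0,0,0,-0.4],[-0.9,0.15,0,0,0,0,-0.4],[-0.9,0.15,0,0,0,0,-0.4],[-0.7,0.15,0,0,0,0,-0.4],[-0.45,0.05,0,0,0,0,-0.4],[-0.2,0,0.1,0,0,0,-0.4]]'
python3 -m pendant '[[0,0,0.3,0,0,0,-0.4],[0,0,0.5,0,0,0,-0.4],[0,0,0.3,0,0,0,-0.4],[0,0,0.15,0,0,0,-0.4],[0,0,0,0,0,0,-0.4],[0,0,0,0,0,0,-0.4]]'
python3 -c "
from h import *
to(510.6,3.5,64.5,90.1)"
```

```text
time: 38.7
eef_pos: [509.9, 2.4, 312.3]
tcp_rot: [2.221, 2.222, 0.0]
force: [0.9, 0.4, -2.9]
width: 51.4
grip_force: 20.0
time: 39.3
eef_pos: [510.1, 4.7, 249.7]
tcp_rot: [2.217, 2.225, 0.001]
force: [0.5, -0.8, -3.2]
width: 51.5
grip_force: 20.0
t39.3 gp [510.2   4.7  78.7] yaw 90.2 tilt 0.03 shift [-0.024  0.008  0.285] turnz 0.02 F [ 0.5 -0.8 -3.2] w 51.5
```

```bash
python3 -m pendant '[[-0.024,0.008,0.13,0,0,0,-0.4],[0,0,0.1,0,0,0,-0.4],[0,0,0.03,0,0,0,-0.4],[0,0,0,0,0,0,-0.4],[0,0,0,0,0,0,-0.4]]'
python3 -c "
from h import *
to(510.6,3.5,64.5,90.1)"
```

```text
time: 39.8
eef_pos: [510.3, 3.0, 236.4]
tcp_rot: [2.218, 2.225, 0.0]
force: [-0.2, 0.3, -3.6]
width: 51.3
grip_force: 20.0
t39.8 gp [510.3   3.   65.4] yaw 90.2 tilt 0.01 shift [0.011 0.006 0.019] turnz 0.01 F [-0.2  0.3 -3.6] w 51.3
```

```bash
python3 -m pendant '[[0.01,0.005,0.015,0,0,0,-0.4],[0,0,0,0,0,0,0.1],[0,0,0,0,0,0,0.4],[0,0,0,0,0,0,0.6],[0,0,-0.4,0,0,0,0.6],[0,0,-0.8,0,0,0,0.6],[0,0,-0.8,0,0,0,0.8],[0.6,0.1,0,0,0,0,0.8],[0.9,0.1,0,0,0,0,0.8],[0.9,0.1,0,0,0,0,0.8],[0.9,0.1,0,0,0,0,0.8],[0.9,0.1,0,0,0,0,0.8]]'
python3 -m pendant '[[0.9,0.1,0,0,0,0,0.8],[0.6,0.1,0,0,0,0,0.8],[0.4,0.06,0,0,0,0,0.8],[0.15,0,0,0,0,0,0.8],[0,0,0.3,0,0,0,0.8],[0,0,0.3,0,0,0,0.8],[0,0,0.1,0,0,0,0.8],[0,0,0,0,0,0,0.8],[0,0,0,0,0,0,0.8]]'
python3 -c "
from h import *
to(551.2,317.2,64.8,90)"
```

```text
time: 41.0
eef_pos: [534.9, 215.4, 336.3]
tcp_rot: [2.218, 2.224, 0.002]
force: [0.4, -0.6, -0.5]
width: 85.9
grip_force: 0.0
time: 41.9
eef_pos: [547.7, 315.4, 300.3]
tcp_rot: [-2.219, -2.223, 0.001]
force: [-0.4, 0.5, -0.0]
width: 85.5
grip_force: 0.0
t41.9 gp [547.6 315.3 129.3] yaw 90.1 tilt 0.03 shift [0.038 0.073 1.29 ] turnz 0.02 F [-0.4  0.5 -0. ] w 85.5
```

```bash
python3 -m pendant '[[0.03,0.07,0.1,0,0,0,0.8],[0,0,0.3,0,0,0,0.8],[0,0,0.5,0,0,0,0.8],[0,0,0.3,0,0,0,0.8],[0,0,0.09,0,0,0,0.8],[0,0,0,0,0,0,0.8],[0,0,0,0,0,0,0.8]]'
python3 -c "
from h import *
to(551.2,317.2,64.8,90)"
```

```text
time: 42.6
eef_pos: [551.4, 317.8, 236.8]
tcp_rot: [2.218, 2.224, 0.002]
force: [-0.6, 0.7, 0.3]
width: 85.5
grip_force: 0.0
t42.6 gp [551.6 317.9  65.8] yaw 90.2 tilt 0.07 shift [-0.015 -0.009  0.02 ] turnz 0.03 F [-0.6  0.7  0.3] w 85.5
```

```bash
python3 -m pendant '[[-0.014,-0.009,0.015,0,0,0,0.5],[0,0,0,0,0,0,0.2],[0,0,0,0,0,0,0],[0,0,0,0,0,0,-0.2],[0,0,0,0,0,0,-0.3],[0,0,0,0,0,0,-0.3]]'
python3 -c "
from h import *
to(512.4,100.4,63,90)"
```

```text
time: 43.2
eef_pos: [550.9, 317.0, 236.0]
tcp_rot: [2.218, 2.224, 0.002]
force: [0.9, -0.2, 2.3]
width: 62.1
grip_force: 20.0
t43.2 gp [551.1 317.1  65. ] yaw 90.2 tilt 0.07 shift [-4.331 -0.787  0.037] turnz 0.03 F [ 0.9 -0.2  2.3] w 62.1
```

```bash
python3 -m pendant '[[0,0,-0.3,0,0,0,-0.4],[0,0,-0.6,0,0,0,-0.4],[-0.1,0,-0.5,0,0,0,-0.4],[-0.5,-0.1,-0.2,0,0,0,-0.4],[-0.8,-0.15,0,0,0,0,-0.4],[-0.9,-0.15,0,0,0,0,-0.4],[-0.8,-0.15,0,0,0,0,-0.4],[-0.7,-0.13,0,0,0,0,-0.4],[-0.4,-0.1,0,0,0,0,-0.4],[-0.13,0,0.2,0,0,0,-0.4],[0,0,0.4,0,0,0,-0.4],[0,0,0.4,0,0,0,-0.4]]'
python3 -m pendant '[[0,0,0.25,0,0,0,-0.4],[0,0,0.1,0,0,0,-0.4],[0,0,0,0,0,0,-0.4],[0,0,0,0,0,0,-0.4]]'
python3 -c "
from h import *
to(512.4,100.4,63,90.1)"
```

```text
time: 44.4
eef_pos: [512.2, 100.5, 264.8]
tcp_rot: [-2.219, -2.224, -0.001]
force: [-0.8, -0.3, -3.6]
width: 61.8
grip_force: 20.0
time: 44.8
eef_pos: [512.7, 100.6, 248.6]
tcp_rot: [2.217, 2.225, 0.002]
force: [0.6, 0.1, -3.0]
width: 61.9
grip_force: 20.0
t44.8 gp [512.9 100.7  77.6] yaw 90.2 tilt 0.07 shift [-0.005 -0.01   0.292] turnz 0.02 F [ 0.6  0.1 -3. ] w 61.9
```

```bash
python3 -m pendant '[[-0.005,-0.01,0.13,0,0,0,-0.4],[0,0,0.1,0,0,0,-0.4],[0,0,0.04,0,0,0,-0.4],[0,0,0,0,0,0,-0.4],[0,0,0,0,0,0,-0.4]]'
python3 -c "
from h import *
to(512.4,100.4,63,90.1)"
```

```text
time: 45.3
eef_pos: [511.8, 100.0, 234.4]
tcp_rot: [2.218, 2.224, 0.0]
force: [1.1, 0.3, -1.9]
width: 61.9
grip_force: 20.0
t45.3 gp [511.8 100.1  63.4] yaw 90.2 tilt 0.01 shift [0.007 0.011 0.008] turnz 0.01 F [ 1.1  0.3 -1.9] w 61.9
```

Release, lift and move off toward +y, clear of the top view. Then compare with the start picture.

```bash
python3 -m pendant '[[0.005,0.01,0.008,0,0,0,-0.4],[0,0,0,0,0,0,-0.1],[0,0,0,0,0,0,0.4],[0,0,0,0,0,0,0.8],[0,0,-0.4,0,0,0,0.8],[0,0,-0.8,0,0,0,0.8],[0,0,-0.8,0,0,0,0.8],[0.6,-0.3,-0.4,0,0,0,0.8],[0.9,-0.4,0,0,0,0,0.8],[0.9,-0.4,0,0,0,0,0.8],[0.9,-0.4,0,0,0,0,0.8],[0.9,-0.4,0,0,0,0,0.8]]'
python3 -m pendant '[[0.9,-0.4,0,0,0,0,0.8],[0.5,-0.3,0,0,0,0,0.8],[0,0,0,0,0,0,0.8]]'
python3 - <<'E'
from h import *
import cv2
for n in("top","scene"): cv2.imwrite(f"pics/{n}9.png",env.read_camera(n)[:,:,::-1])
t0=cv2.imread("pics/top0.png");t=cv2.imread("pics/top9.png")
f=lambda i:cv2.resize(i[170:345,225:415],None,fx=2.1*1,fy=2.1,interpolation=cv2.INTER_CUBIC)
cv2.imwrite("pics/cmp.png",np.hstack([f(t0),f(t)]))
# measure shift of each cap by phase correlation style template matching
for n,(u,v) in dict(tin=(262,261),jar=(317,263),bits=(372,265)).items():
    T=cv2.resize(t0[v-18:v+19,u-20:u+21],None,fx=8,fy=8,interpolation=cv2.INTER_CUBIC)
    I=cv2.resize(t[v-26:v+27,u-28:u+29],None,fx=8,fy=8,interpolation=cv2.INTER_CUBIC)
    _,m,_,l=cv2.minMaxLoc(cv2.matchTemplate(I,T,cv2.TM_CCOEFF_NORMED));print(n,m,(np.array(l)-64)/8,"px")
s0=cv2.imread("pics/scene0.png");s=cv2.imread("pics/scene9.png")
for n,(u,v) in dict(tin=(382,238),jar=(330,222),bits=(280,213)).items():
    T=cv2.resize(s0[v-26:v+27,u-22:u+23],None,fx=8,fy=8,interpolation=cv2.INTER_CUBIC)
    I=cv2.resize(s[v-34:v+35,u-30:u+31],None,fx=8,fy=8,interpolation=cv2.INTER_CUBIC)
    _,m,_,l=cv2.minMaxLoc(cv2.matchTemplate(I,T,cv2.TM_CCOEFF_NORMED));print("scene",n,m,(np.array(l)-64)/8,"px")
to(0,0,0)
E
```

```text
time: 46.5
eef_pos: [415.7, 311.6, 355.1]
tcp_rot: [2.218, 2.224, 0.004]
force: [1.2, 0.5, -0.3]
width: 85.4
grip_force: 0.0
time: 46.8
eef_pos: [379.8, 382.5, 354.7]
tcp_rot: [-2.212, -2.23, -0.002]
force: [0.3, -0.6, 0.1]
width: 86.0
grip_force: 0.0
tin 0.9743762612342834 [ 0.25 -0.25] px
jar 0.9944028854370117 [-0.125 -0.375] px
bits 0.9942665696144104 [ 0.125 -0.125] px
scene tin 0.9107748866081238 [-0.375  0.25 ] px
scene jar 0.9348510503768921 [-0.125  0.375] px
scene bits 0.9936215877532959 [-0.125  0.   ] px
t46.9 gp [381.4 380.3 183.3] yaw 90.3 tilt 0.04 shift [-7.571 -7.665  3.661]  F [ 0.4 -0.5 -0.1] w 85.2
```

View pics/scene9.png

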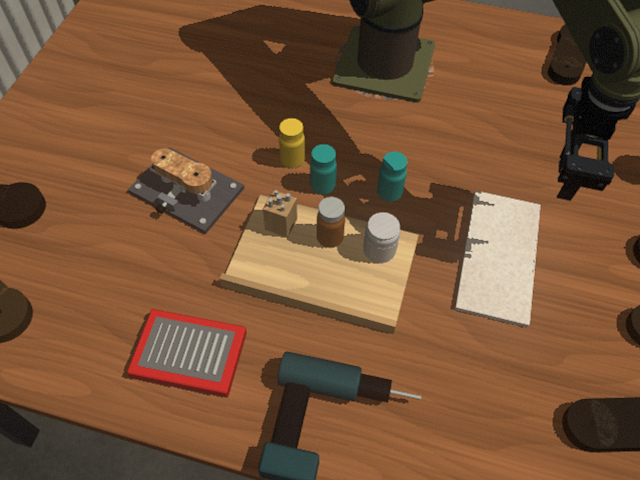

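View pics/cmp.png

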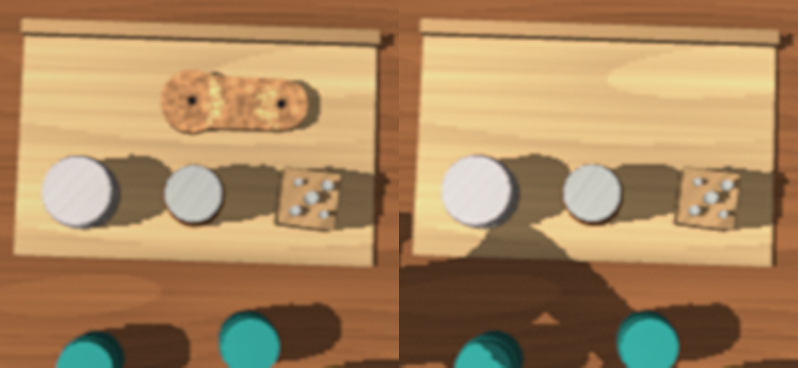

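All three are back upright within about 1 mm of where they started: tin (382,238), jar (330,222), bits (280,213). The sole lies on the held-down pad at (182,170), and the gripper touches nothing.

```bash
python3 -m pendant '[[0,0,0,0,0,0,0.8],[0,0,0,0,0,0,0.8]]'; python3 -c "
from cell import env
print(env.sign_off())"
```

```text
time: 47.1
eef_pos: [382.2, 379.0, 354.1]
tcp_rot: [2.22, 2.222, 0.0]
force: [0.3, 0.0, -0.5]
width: 85.8
grip_force: 0.0
the job is handed in; nothing more can be done
None
```

The job is handed in at 47 s: the sole lies centred on the caught-down pad, and the jar, tin and bit block stand upright within about 1 mm of where they started, by the camera images; the drill and red case were left alone.

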